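Report a misplaced hammer face

TASK

One amber hammer face has been put by mistake into the bin of white faces. Point at that face, holding the fingertips close above it (within about 5 cm) for two seconds, then point in the same way for two seconds at the bin of amber faces, where it belongs, with the fingertips over the middle of that bin and within about 5 cm above its walls; then press the green button down to log the report. Do not touch the bins, the faces or anything else loose, pick nothing up, leave the red button unpressed, and finish with the green button released and the arm clear.

Things in the scene. Friction and masses are not known exactly. Their poses are not given: they have to be found in the camera images.
- stray_face: the misplaced amber hammer face, loose, standing on the stock in the white bin: a disc 34 mm across and 21 mm high with a narrower 27 mm top, 30 mm high in all. Origin: centre of its underside (45 mm above the bench); z up.
- white_bin: green plastic stock bin, fixed, 200 mm (own x) by 150 mm (own y), side and back walls 75 mm high, 5 mm thick, front wall (-x) 50 mm. Packed with white hammer faces: the layer's top is level at 45 mm, and three more faces lie on top of it along the back wall, up to 77 mm high. Origin: centre of the underside, on the bench; z up.
- amber_bin: green plastic stock bin, fixed, 200 mm (own x) by 150 mm (own y), side and back walls 75 mm high, 5 mm thick, front wall (-x) 50 mm. Packed with amber hammer faces: the layer's top is level at 45 mm, and three more faces lie on top of it along the back wall, up to 77 mm high. Origin: centre of the underside, on the bench; z up.
- red_bin: green plastic stock bin, fixed, 200 mm (own x) by 150 mm (own y), side and back walls 75 mm high, 5 mm thick, front wall (-x) 50 mm. Packed with red hammer faces: the layer's top is level at 45 mm, and three more faces lie on top of it along the back wall, up to 77 mm high. Origin: centre of the underside, on the bench; z up.
- green_button_top (a point): centre of the top of the green push button, a 36 mm disc on a fixed black housing on the bench; it is pressed straight down and springs back.
- green_button (a joint): travel of the green button in m: 0 released, 0.007 fully down (about 4 N); a press counts beyond 0.004.
- red_button_top (a point): centre of the top of the red push button, alike; not to be pressed.
- red_button (a joint): travel of the red button in m: 0 released, 0.007 fully down.
- bench_amber_face: bystander: a loose amber face like the misplaced one, but standing on the bench, not in a bin. Origin: centre of its underside.
- bench_white_face: bystander: a loose white face of the same size, standing on the bench. Origin: centre of its underside.
- hammer: bystander: a loose hammer, about 260 mm long and 26 mm high, lying on the bench to the robot's left.
- mallet: bystander: a loose two-faced mallet, 240 mm long with a wooden handle, lying on the bench to the robot's right, up to 40 mm high.
- tape_roll: bystander: a loose roll of tape, 100 mm across and 48 mm high, to the left of the bins.
- carton: bystander: a loose cardboard carton, 150 by 110 by 70 mm, to the right of the bins.
Not all that is in view belongs to the job. Leave any purple or turquoise look-alike of the part that bears red_button_top alone. What is shaped like the part that bears green_button_top but blue is not meant.

How it is judged:
On the way, in this order (a step that is already met when the one before it is completed fails the run):
1. the fingertips dwell close above the misplaced amber face (tool point within 20 mm sideways of its centre, fingertips less than about 65 mm above its top) (horizontal distance between the grasp point and stray_face below 0.02 m and z of the grasp point in the frame of stray_face between 0.049 and 0.118 m), for 1.7 s.
2. then the fingertips dwell close above the bin of amber faces (tool point over its inside, fingertips less than about 65 mm above its walls) (x of the grasp point in the frame of amber_bin between -0.09 and 0.09 m and y of the grasp point in the frame of amber_bin between -0.065 and 0.065 m and z of the grasp point in the frame of amber_bin between 0.064 and 0.163 m), for 1.7 s.
3. then the green button is pressed (value of joint green_button above 0.004 m), for 0.05 s.
At the end, for the whole second after the job is handed in: both buttons are up (under 1.5 mm), the misplaced face still stands at rest within 6 mm of where it was, and every loose bystander lies within 10 mm of where it was (value of joint each of green_button, red_button below 0.0015 m and distance of stray_face from where it was at the start of the episode below 0.006 m and linear speed of stray_face below 0.01 m/s and angle between stray_face's own z axis and vertical below 0.1 rad and distance of each of bench_amber_face, bench_white_face, hammer, mallet, tape_roll, carton from where it was at the start of the episode below 0.01 m); the robot touches nothing.
It fails at once if the misplaced face is touched, moved or lifted (contact force between any of the arm, the fingers and stray_face above 0.3 N or distance of stray_face from where it was at the start of the episode above 0.006 m).
It fails at once if a bin is touched (contact force between any of the arm, the fingers and white_bin above 0.5 N or contact force between any of the arm, the fingers and amber_bin above 0.5 N or contact force between any of the arm, the fingers and red_bin above 0.5 N).
It fails at once if the red button is pressed (value of joint red_button above 0.0015 m).
It fails at once if a loose bystander is touched, moved or lifted (distance of any of bench_amber_face, bench_white_face, hammer, mallet, tape_roll, carton from where it was at the start of the episode above 0.01 m or contact force between any of the arm, the fingers and bench_amber_face above 0.5 N or contact force between any of the arm, the fingers and bench_white_face above 0.5 N or contact force between any of the arm, the fingers and hammer above 0.5 N or contact force between any of the arm, the fingers and mallet above 0.5 N or contact force between any of the arm, the fingers and tape_roll above 0.5 N or contact force between any of the arm, the fingers and carton above 0.5 N).
It also fails if it takes over 58 s, if anything falls off the work surface, if the arm or the gripper's body presses on something with over 40 N, if the wrist force passes 120 N, or if a joint passes its speed limit or range.

ROBOT

A 7-joint arm with a two-finger parallel gripper is mounted at the origin on the work surface. World frame = base frame: x ahead of the robot, y to its left, z up, the work surface at z = 0. Lengths are in m, angles in rad, forces in N, time in s.
With the tool pointing down it reaches from about 0.4 to 0.85 m from the base axis. Payload 10.4 kg.
Tool frame: the origin (TCP) lies between the finger pads, 19 mm behind the fingertips; this is the grasp point; z points along the fingers, y is the line along which they close (so a half turn about z gives the same grasp; the last joint's range is limited). The gripper opens to 85 mm and grips with 20 to 120 N. Pads are 22 mm wide; open, the fingers measure 114 mm over their backs; the gripper's body (76 mm by 85 mm) begins 54 mm behind the grasp point. The pads swing forward as they close: fully open they stand 13 mm farther back than shut.
Start: joints at [-1.248, 0.332, -0.065, 1.46, 0.022, 1.35, -0.088], TCP at [0.212, 0.588, 0.25] pointing down, gripper open.
Joint ranges: [-2.6, 2.6], [-0.5, 2.12], [-1.47, 1.34], [0.16, 2.42], [-1.27, 4.41], [0.06, 2.06], [-2.6, 2.6]. Speed limits (rad/s): [2.22, 2.22, 2.79, 2.79, 3.14, 3.14, 3.14].

INTERFACE

Orientations are given as a unit quaternion [w, x, y, z].
In Python, from rig import sensors, eyes, job gives the robot as it stands.
- The arm moves only by the tool move_arm, never from a script. Its argument "steps" is a list of rows, each a list of 7 numbers: the opening, from 0 (shut) to 1 (fully open), then the shift along the tool's x, y, z in cm, then the turn, a rotation vector about the tool's x, y, z in degrees. A call has 1 to 20 rows; each row shifts and turns the commanded pose from where the row before left it, along the tool's axes as they then stand; what a row does not reach is not made up. A row lasts 1/8 s, in which the tool goes at most 62.5 mm and 10.7 degrees, less where a joint would pass 70% of its speed; a pose out of reach is approached as far as the arm can. A call is refused whole if a number of a shift passes 6.25 or a number of a turn 10.7, either way. A call with a gripper value outside its range is refused whole. The fingers move at their own pace and stop on an object; the grip force is fixed at half the most. Time passes only in rows, so rows that do not move let the fingers close. It gives the time, the measured TCP pose, the force, the opening and the grip force at its end, in the units of the state.
- sensors.get_obs(): the state, without advancing time (a new reading comes with each control period).
- eyes.snapshot(name): name is "side" or "top" or "wrist"; returns the picture (420x560x3 uint8, red, green, blue); there is no depth.
- eyes.camera_model(name): a dict with "camera_matrix" (3x3 intrinsics, pixels), "distortion" ([k1, k2, p1, p2, k3] as OpenCV has them; the pictures are not rectified), "xyz" and "orientation" of the camera in the world. Camera axes: x right, y down, z forward; pixel columns grow to the right and rows downward; lengths in m; the calibration is good to about 2 mm. A picture is of the moment at which its call begins: read the wrist's pose just before it. camera_model takes no time and is no camera call; for the wrist camera it gives the pose at the moment of the call.
- job.hand_in(): hands the job in; it is judged then, once.
The state is a dict: "clock": time; "joints": joint angles; "joint_vel": joint speeds; "effort": joint torques, N m; "ee_pos": TCP position; "tool_rot": TCP orientation; "force": force on the tool from outside, world axes, zero at the start; "torque": the same for the moment, N m; "opening": finger opening in m; "grip_force": force on a finger pad.
Only numpy, scipy, OpenCV 4.12 (cv2) and the standard library are available. Lean on these libraries where they do the work, as an engineer would, in place of code of your own. Each camera call takes 0.05 s, during which the arm holds its last target. There are 200 camera calls.

## Working session

There is one attempt and no reset: what is moved stays moved. The work goes in short steps, Python scripts to look and compute and a tool call to move; the robot and the scene stay as the last step left them, time stands still between calls to the robot, and variables do not carry over. Pictures are saved under pics/ and viewed, at most 10 in all, crops included, and the job is handed in when it is done.

Besides the shell and the picture viewer there is one more tool, called after ">>>" by a JSON object that holds its "fn" and its "kwargs". move_arm: Moves the arm, as the interface text tells. Its arguments: {"type":"object","properties":{"steps":{"type":"array"}},"required":["steps"]}

```bash
mkdir -p pics; cat > h.py <<'E'
import numpy as np, cv2
from scipy.spatial.transform import Rotation as R
from rig import sensors, eyes, job
def cam(n):
    m=eyes.camera_model(n); q=m["orientation"]
    return np.array(m["camera_matrix"]),np.array(m["distortion"]),np.array(m["xyz"]),R.from_quat([q[1],q[2],q[3],q[0]])
def ray(c,uv):
    K,d,p,r=c
    n=cv2.undistortPoints(np.array([[uv]],float),K,d)[0,0]
    v=r.apply([n[0],n[1],1]); return p,v/np.linalg.norm(v)
def plane(c,uv,z):
    p,v=ray(c,uv); return p+v*(z-p[2])/v[2]
def two(c1,u1,c2,u2):
    p,a=ray(c1,u1);q,b=ray(c2,u2)
    s=np.linalg.lstsq(np.c_[a,-b],q-p,rcond=None)[0]
    x,y=p+a*s[0],q+b*s[1]; return (x+y)/2,np.linalg.norm(x-y)
def snap(n,f):
    i=eyes.snapshot(n); cv2.imwrite(f"pics/{f}.png",i[:,:,::-1]); return i
E
python3 - <<'E'
from h import *
for n in("top","side"):
    snap(n,n+"0"); c=cam(n); print(n,c[2],c[3].as_matrix().round(2).tolist(),c[0].round(0).tolist())
o=sensors.get_obs();print(o["clock"],o["ee_pos"],o["tool_rot"],R.from_quat(np.roll(o["tool_rot"],-1)).as_matrix().round(3).tolist())
E
```

```text
top [ 0.30197033 -0.00884138  1.06416459] [[0.02, -0.98, 0.19], [-1.0, -0.02, 0.01], [-0.01, -0.19, -0.98]] [[418.0, 0.0, 282.0], [0.0, 418.0, 205.0], [0.0, 0.0, 1.0]]
side [-0.11777803 -0.63529704  0.9284619 ] [[0.7, -0.5, 0.51], [-0.71, -0.49, 0.5], [-0.0, -0.71, -0.7]] [[475.0, 0.0, 276.0], [0.0, 475.0, 214.0], [0.0, 0.0, 1.0]]
0.1 [0.21175567 0.58769606 0.24928617] [-7.50317923e-05  1.72038739e-01  9.85089975e-01 -6.38285087e-04] [[-0.941, 0.339, -0.0], [0.339, 0.941, -0.001], [-0.0, -0.001, -1.0]]
```

View pics/top0.png

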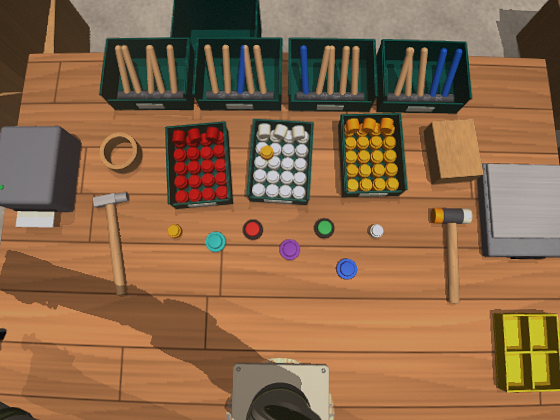

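View pics/side0.png

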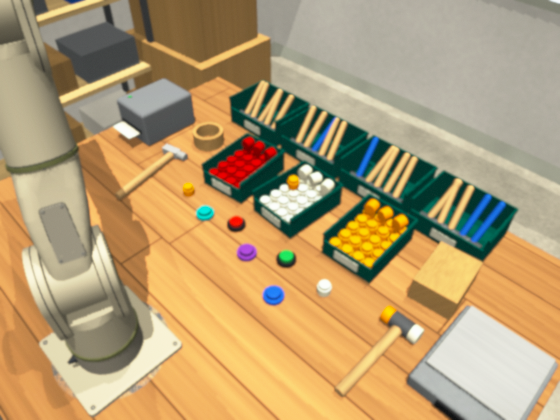

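The top view shows the stray amber face in the white bin at (267,152), the amber bin centred near (372,155), the green button at (324,228) and the red button at (253,229). The side view shows the stray at (293,182) and green at (286,258).

Look-alikes (top view):
- **For the stray:** the bench amber face (175,231), the amber stock (372,155), and the mallet's amber face (436,215).
- **For green:** turquoise (215,241), blue (346,268), purple (289,249), and red (253,229).
- **For the amber bin:** the red bin (199,163) and the white bin (280,160).

My choices are the stray at (267,152), green at (324,228) and the amber bin at (372,155).

```bash
cat > m.py <<'E'
from h import *
T=cv2.imread("pics/top0.png");S=cv2.imread("pics/side0.png")
ct,cs=cam("top"),cam("side")
def blob(im,lo,hi,box):
    h=cv2.cvtColor(im,cv2.COLOR_BGR2HSV);m=cv2.inRange(h,np.array(lo),np.array(hi))
    x0,y0,x1,y1=box;k=np.zeros_like(m);k[y0:y1,x0:x1]=m[y0:y1,x0:x1]
    n,l,st,ce=cv2.connectedComponentsWithStats(k);i=1+st[1:,4].argmax();return ce[i],st[i]
A=((12,150,120),(30,255,255));G=((50,120,60),(80,255,255))
for nm,c,bt,bs,z in[("stray",A,(255,140,280,165),(280,172,304,192),.07),
  ("green",G,(310,215,338,240),(272,246,300,270),.03),("benchamber",A,(165,222,186,240),(180,180,197,196),.025)]:
    t,a=blob(T,*c,bt);s,b=blob(S,*c,bs)
    X,g=two(ct,t,cs,s);print(nm,t.round(1),a,s.round(1),b,X.round(4),"gap",round(g,4),"planes",plane(ct,t,z).round(3),plane(cs,s,z).round(3))
for n,u in[("red",(253,229)),("white",(376,231)),("blue",(346,268))]:print(n,plane(ct,u,.03).round(3))
# bin outlines: dark pixels / amber layer
h=cv2.cvtColor(T,cv2.COLOR_BGR2HSV);d=cv2.inRange(h,(60,40,0),(100,255,110))
for n,(x0,y0,x1,y1) in dict(white=(244,114,318,206),amber=(333,111,412,200)).items():
    k=d[y0:y1,x0:x1];p=np.argwhere(k>0)[:,::-1]+[x0,y0]
    r=cv2.boxPoints(cv2.minAreaRect(p.astype(np.float32)))
    print(n,len(p),r.round(0).tolist(),[plane(ct,q,.07).round(3).tolist()[:2] for q in r])
cr=np.hstack([cv2.resize(T[105:245,235:415],None,fx=2.2,fy=2.2),cv2.resize(S[160:300,235:415],None,fx=2.2,fy=2.2)])
cv2.imwrite("pics/crop0.png",cr)
E
python3 m.py
```

```text
stray [266.5 151.9] [260 145  14  14 133] [292.7 181.3] [287 174  12  16 144] [0.6294 0.0421 0.0653] gap 0.0011 planes [0.627 0.042 0.07 ] [0.626 0.038 0.07 ]
green [324.3 227.3] [318 221  14  14 154] [286.  256.7] [278 250  16  14 163] [ 0.4485 -0.1061  0.0165] gap 0.0008 planes [ 0.446 -0.105  0.03 ] [ 0.44  -0.114  0.03 ]
benchamber [174.  231.2] [165 224  21  16 196] [188.  187.5] [180 180  17  16 271] [0.4323 0.2715 0.0256] gap 0.0032 planes [0.431 0.273 0.025] [0.434 0.271 0.025]
red [0.439 0.073 0.03 ]
white [ 0.439 -0.234  0.03 ]
blue [ 0.346 -0.158  0.03 ]
white 1150 [[246.0, 199.0], [253.0, 117.0], [315.0, 122.0], [308.0, 204.0]] [[0.507, 0.09], [0.72, 0.08], [0.708, -0.079], [0.497, -0.063]]
amber 922 [[340.0, 112.0], [411.0, 110.0], [413.0, 192.0], [342.0, 193.0]] [[0.737, -0.141], [0.745, -0.324], [0.532, -0.318], [0.525, -0.144]]
```

View pics/crop0.png

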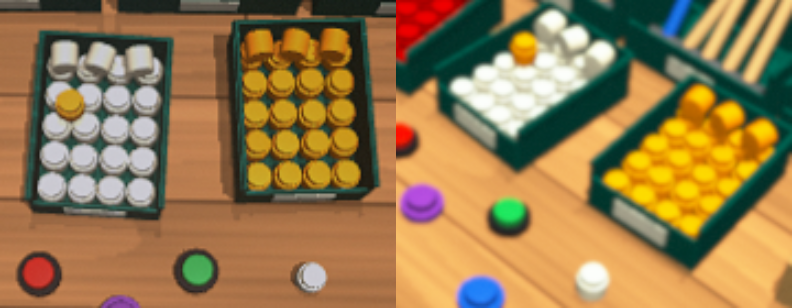

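The crop confirms it: a single amber face stands among the white stock, and the green button sits on its black housing. The measured heights fit the text. I'll close the gripper and travel high over the stray.

>>> {"fn": "move_arm", "kwargs": {"steps": [[0, -3.2, -2.07, 0, 0, 0, 0], [0, -3.2, -2.07, 0, 0, 0, 0], [0, -3.2, -2.07, 0, 0, 0, 0], [0, -3.2, -2.07, 0, 0, 0, 0], [0, -3.2, -2.07, 0, 0, 0, 0], [0, -3.2, -2.07, 0, 0, 0, 0], [0, -3.2, -2.07, 0, 0, 0, 0], [0, -3.2, -2.07, 0, 0, 0, 0], [0, -3.2, -2.07, 0, 0, 0, 0], [0, -3.2, -2.07, 0, 0, 0, 0], [0, -3.2, -2.07, 0, 0, 0, 0], [0, -3.2, -2.07, 0, 0, 0, 0], [0, -3.2, -2.07, 0, 0, 0, 0], [0, -3.2, -2.07, 0, 0, 0, 0], [0, -3.2, -2.07, 0, 0, 0, 0], [0, -3.2, -2.07, 0, 0, 0, 0], [0, -3.2, -2.07, 0, 0, 0, 0], [0, -3.2, -2.07, 0, 0, 0, 0], [0, 0, 0, 0, 0, 0, 0], [0, 0, 0, 0, 0, 0, 0]]}}

```text
clock: 2.6
ee_pos: [0.6271, 0.0428, 0.2495]
tool_rot: [-0.001, 0.172, 0.985, 0.0]
force: [0.4, 1.1, -1.1]
opening: 0.0001
grip_force: 0.0
```

```bash
cat > w.py <<'E'
from h import *
import sys
o=sensors.get_obs();M=R.from_quat(np.roll(o["tool_rot"],-1));p=np.array(o["ee_pos"])
c=cam("wrist");i=snap("wrist",sys.argv[1])
print(o["clock"],p.round(4),M.as_matrix().round(3).tolist(),o["opening"],o["force"])
for n,t in[("stray",(.629,.042,.13)),("amber",(.63,-.232,.13)),("green",(.4475,-.106,.13))]:
    print(n,"cm in tool",(M.inv().apply(np.array(t)-p)*100).round(2),"expected px",cv2.projectPoints(np.array([[t[0],t[1],{"stray":.07,"amber":.045,"green":.028}[n]]]),c[3].inv().as_rotvec(),-c[3].inv().apply(c[2]),c[0],c[1])[0].ravel().round(0))
E
python3 w.py w1
```

```text
2.6 [0.6271 0.0428 0.2495] [[-0.941, 0.339, -0.001], [0.339, 0.941, 0.0], [0.001, -0.0, -1.0]] 0.00012495168627332657 [ 0.35320568  1.14681147 -1.1282628 ]
stray cm in tool [-2.200e-01 -1.000e-02  1.195e+01] expected px [285. 197.]
amber cm in tool [ -9.59 -25.76  11.94] expected px [ 65. 269.]
green cm in tool [ 11.85 -20.08  11.96] expected px [85. 70.]
```

View pics/w1.png

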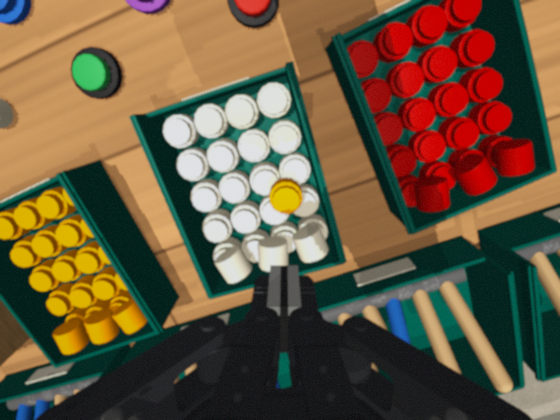

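The wrist view shows the stray at (286,196), against a prediction of (285,197), and green at about (89,72). The measurements hold, so I'll descend and dwell.

>>> {"fn": "move_arm", "kwargs": {"steps": [[0, -0.2, 0, 2, 0, 0, 0], [0, 0, 0, 2, 0, 0, 0], [0, 0, 0, 2, 0, 0, 0], [0, 0, 0, 2, 0, 0, 0], [0, 0, 0, 2, 0, 0, 0], [0, 0, 0, 1.5, 0, 0, 0], [0, 0, 0, 0.5, 0, 0, 0], [0, 0, 0, 0, 0, 0, 0], [0, 0, 0, 0, 0, 0, 0], [0, 0, 0, 0, 0, 0, 0], [0, 0, 0, 0, 0, 0, 0], [0, 0, 0, 0, 0, 0, 0], [0, 0, 0, 0, 0, 0, 0], [0, 0, 0, 0, 0, 0, 0], [0, 0, 0, 0, 0, 0, 0], [0, 0, 0, 0, 0, 0, 0], [0, 0, 0, 0, 0, 0, 0], [0, 0, 0, 0, 0, 0, 0], [0, 0, 0, 0, 0, 0, 0], [0, 0, 0, 0, 0, 0, 0]]}}

```text
clock: 5.15
ee_pos: [0.6293, 0.0416, 0.13]
tool_rot: [-0.0, 0.172, 0.985, 0.0]
force: [-0.1, 0.7, -0.1]
opening: 0.0002
grip_force: 0.0
```

>>> {"fn": "move_arm", "kwargs": {"steps": [[0, 0, 0, 0, 0, 0, 0], [0, 0, 0, 0, 0, 0, 0], [0, 0, 0, 0, 0, 0, 0], [0, 0, 0, 0, 0, 0, 0], [0, 0, 0, 0, 0, 0, 0], [0, 0, 0, 0, 0, 0, 0], [0, 0, 0, 0, 0, 0, 0], [0, 0, 0, 0, 0, 0, 0]]}}

```text
clock: 6.15
ee_pos: [0.6294, 0.0416, 0.13]
tool_rot: [0.0, 0.172, 0.985, 0.0]
force: [-0.7, -0.6, -0.0]
opening: -0.0001
grip_force: 0.0
```

```bash
python3 w.py w2; python3 - <<'E'
from h import *
# green button from w1 camera needs its pose; triangulate amber/stray/green edges now instead
i=cv2.imread("pics/w2.png");h=cv2.cvtColor(i,cv2.COLOR_BGR2HSV);c=cam("wrist")
for nm,lo,hi,box in(("green",(50,120,60),(80,255,255),(0,0,300,250)),("amber",(12,150,120),(30,255,255),(180,60,400,300))):
    m=cv2.inRange(h,lo,hi);k=np.zeros_like(m);x0,y0,x1,y1=box;k[y0:y1,x0:x1]=m[y0:y1,x0:x1]
    n,l,st,ce=cv2.connectedComponentsWithStats(k)
    for j in range(1,n):
        if st[j,4]>150:print(nm,ce[j].round(1),st[j],plane(c,ce[j],.07 if nm=="amber" else .028).round(4),two(cam("top"),(324.3,227.3) if nm=="green" else (266.5,151.9),c,ce[j]))
E
```

```text
6.15 [0.6294 0.0416 0.13  ] [[-0.941, 0.339, 0.0], [0.339, 0.941, 0.0], [-0.0, 0.0, -1.0]] -0.00012367167217415716 [-0.66916947 -0.55491462 -0.03837382]
stray cm in tool [0.05 0.03 0.  ] expected px [287. 246.]
amber cm in tool [ -9.33 -25.72  -0.  ] expected px [-23. 334.]
green cm in tool [ 12.11 -20.05  -0.  ] expected px [-17.  51.]
green [ 9.9 56.8] [   0   28   25   54 1024] [ 0.4581 -0.0903  0.028 ] (array([ 0.44934618, -0.10660139,  0.00547628]), np.float64(0.0009989292237635133))
amber [286.7 240.9] [ 261  213   52   56 2164] [0.6255 0.0431 0.07  ] (array([0.62934022, 0.04224729, 0.06236591]), np.float64(0.0013074348042013014))
```

The dwell is done: the tool stayed within 1 mm sideways for more than 2 s. Next is the amber bin.

>>> {"fn": "move_arm", "kwargs": {"steps": [[0, 0, 0, -2, 0, 0, 0], [0, 0, 0, -2, 0, 0, 0], [0, -1, -2.7, 0, 0, 0, 0], [0, -1.2, -3.3, 0, 0, 0, 0], [0, -1.2, -3.3, 0, 0, 0, 0], [0, -1.2, -3.3, 0, 0, 0, 0], [0, -1.2, -3.3, 0, 0, 0, 0], [0, -1.2, -3.3, 0, 0, 0, 0], [0, -1.2, -3.3, 0, 0, 0, 0], [0, -1.2, -3.2, 0, 0, 0, 0], [0, 0, 0, 1.5, 0, 0, 0], [0, 0, 0, 1.5, 0, 0, 0], [0, 0, 0, 1, 0, 0, 0], [0, 0, 0, 0, 0, 0, 0], [0, 0, 0, 0, 0, 0, 0], [0, 0, 0, 0, 0, 0, 0], [0, 0, 0, 0, 0, 0, 0], [0, 0, 0, 0, 0, 0, 0], [0, 0, 0, 0, 0, 0, 0], [0, 0, 0, 0, 0, 0, 0]]}}

```text
clock: 8.7
ee_pos: [0.6307, -0.2321, 0.13]
tool_rot: [0.0, 0.172, 0.985, 0.0]
force: [0.6, -0.4, 0.3]
opening: 0.0002
grip_force: 0.0
```

>>> {"fn": "move_arm", "kwargs": {"steps": [[0, 0, 0, 0, 0, 0, 0], [0, 0, 0, 0, 0, 0, 0], [0, 0, 0, 0, 0, 0, 0], [0, 0, 0, 0, 0, 0, 0], [0, 0, 0, 0, 0, 0, 0], [0, 0, 0, 0, 0, 0, 0], [0, 0, 0, 0, 0, 0, 0], [0, 0, 0, 0, 0, 0, 0], [0, 0, 0, 0, 0, 0, 0], [0, 0, 0, 0, 0, 0, 0], [0, 0, 0, 0, 0, 0, 0], [0, 0, 0, 0, 0, 0, 0]]}}

```text
clock: 10.2
ee_pos: [0.6306, -0.2321, 0.13]
tool_rot: [-0.0, 0.172, 0.985, 0.0]
force: [-0.9, -0.6, 0.1]
opening: -0.0
grip_force: 0.0
```

```bash
python3 w.py w3; python3 - <<'E'
from h import *
i=snap("side","side3")
E
```

```text
10.2 [ 0.6306 -0.2321  0.13  ] [[-0.941, 0.339, -0.0], [0.339, 0.941, 0.0], [0.0, 0.0, -1.0]] -1.3526500622826752e-05 [-0.92978153 -0.64520657  0.13376047]
stray cm in tool [ 9.45 25.73 -0.  ] expected px [721.  99.]
amber cm in tool [ 0.06 -0.01 -0.  ] expected px [286. 231.]
green cm in tool [21.51  5.66 -0.  ] expected px [ 388. -134.]
```

View pics/w3.png

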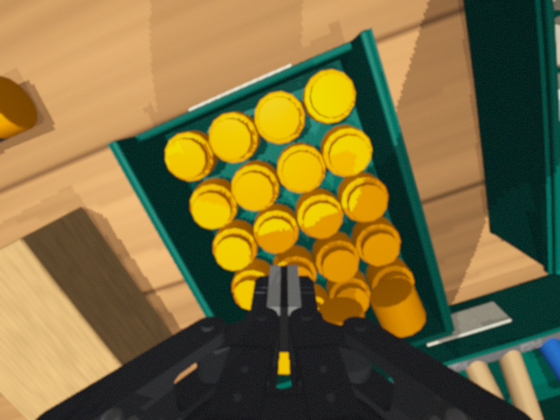

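The wrist view shows the tool point over the middle of the amber bin, projecting to (286,231) in the third of five rows. The dwell lasted more than 2 s. I'll rise and go above the green button.

>>> {"fn": "move_arm", "kwargs": {"steps": [[0, 0, 0, -2, 0, 0, 0], [0, 0, 0, -3, 0, 0, 0], [0, 0, 0, -3, 0, 0, 0], [0, 0, 0, -2, 0, 0, 0], [0, 2.7, 0.7, 0, 0, 0, 0], [0, 2.7, 0.7, 0, 0, 0, 0], [0, 2.7, 0.7, 0, 0, 0, 0], [0, 2.7, 0.7, 0, 0, 0, 0], [0, 2.7, 0.7, 0, 0, 0, 0], [0, 2.7, 0.7, 0, 0, 0, 0], [0, 2.7, 0.7, 0, 0, 0, 0], [0, 2.6, 0.7, 0, 0, 0, 0], [0, 0, 0, 0, 0, 0, 0], [0, 0, 0, 0, 0, 0, 0]]}}

```text
clock: 12.05
ee_pos: [0.4479, -0.1069, 0.2305]
tool_rot: [0.0, 0.172, 0.985, 0.0]
force: [0.1, 0.4, 0.1]
opening: -0.0002
grip_force: 0.0
```

```bash
python3 w.py w4; python3 - <<'E'
from h import *
i=cv2.imread("pics/w4.png");h=cv2.cvtColor(i,cv2.COLOR_BGR2HSV);c=cam("wrist")
m=cv2.inRange(h,(50,120,100),(80,255,255));n,l,st,ce=cv2.connectedComponentsWithStats(m)
for j in range(1,n):
    if st[j,4]>300:print(ce[j].round(1),st[j],plane(c,ce[j],.028).round(4),two(cam("top"),(324.3,227.3),c,ce[j]),two(cam("side"),(286,256.7),c,ce[j]))
E
```

```text
12.05 [ 0.4479 -0.1069  0.2305] [[-0.941, 0.339, 0.001], [0.339, 0.941, 0.0], [-0.001, 0.0, -1.0]] -0.00016370540420402457 [0.14293302 0.3542019  0.12008466]
stray cm in tool [-11.98  20.15  10.07] expected px [475. 310.]
amber cm in tool [-21.37  -5.6   10.07] expected px [239. 363.]
green cm in tool [ 0.08  0.07 10.05] expected px [286. 188.]
[285.4 187.2] [269 171  34  33 889] [ 0.4461 -0.1064  0.028 ] (array([ 0.4476506 , -0.10625149,  0.02101181]), np.float64(0.001513572364620918)) (array([ 0.44837942, -0.10717293,  0.0175636 ]), np.float64(0.00045627785238058034))
```

View pics/w4.png

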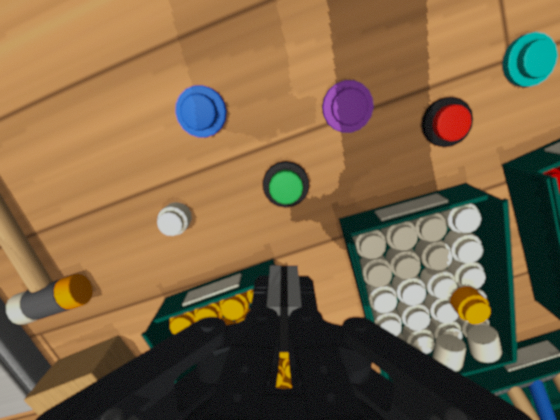

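Green button at (286,187) lies under the tool at about (0.4475, -0.1065), with its top at roughly z = 0.02–0.03. Red, at (453,122), is well clear. I'll descend to just above the button, then feel for contact.

>>> {"fn": "move_arm", "kwargs": {"steps": [[0, 0, 0, 2, 0, 0, 0], [0, 0, 0, 2.5, 0, 0, 0], [0, 0, 0, 2.5, 0, 0, 0], [0, 0, 0, 2.5, 0, 0, 0], [0, 0, 0, 2.5, 0, 0, 0], [0, 0, 0, 2, 0, 0, 0], [0, 0, 0, 1.5, 0, 0, 0], [0, 0, 0, 1, 0, 0, 0], [0, 0, 0, 0.5, 0, 0, 0], [0, 0, 0, 0, 0, 0, 0], [0, 0, 0, 0, 0, 0, 0]]}}

```text
clock: 13.48
ee_pos: [0.4477, -0.1065, 0.0605]
tool_rot: [0.0, 0.172, 0.985, 0.0]
force: [0.2, -0.1, -0.6]
opening: -0.0001
grip_force: 0.0
```

>>> {"fn": "move_arm", "kwargs": {"steps": [[0, 0, 0, 0.3, 0, 0, 0], [0, 0, 0, 0.3, 0, 0, 0], [0, 0, 0, 0.3, 0, 0, 0], [0, 0, 0, 0, 0, 0, 0], [0, 0, 0, 0, 0, 0, 0]]}}

```text
clock: 14.1
ee_pos: [0.4474, -0.1065, 0.051]
tool_rot: [-0.0, 0.172, 0.985, 0.0]
force: [0.1, -0.7, -0.6]
opening: 0.0002
grip_force: 0.0
```

>>> {"fn": "move_arm", "kwargs": {"steps": [[0, 0, 0, 0.3, 0, 0, 0], [0, 0, 0, 0, 0, 0, 0], [0, 0, 0, 0, 0, 0, 0]]}}

```text
clock: 14.48
ee_pos: [0.4474, -0.1065, 0.048]
tool_rot: [-0.0, 0.172, 0.985, 0.0]
force: [-0.5, -0.1, 0.3]
opening: -0.0004
grip_force: 0.0
```

>>> {"fn": "move_arm", "kwargs": {"steps": [[0, 0, 0, 0.3, 0, 0, 0], [0, 0, 0, 0, 0, 0, 0], [0, 0, 0, 0, 0, 0, 0]]}}

```text
clock: 14.85
ee_pos: [0.4473, -0.1065, 0.0449]
tool_rot: [-0.0, 0.172, 0.985, 0.0]
force: [0.6, 0.2, 0.1]
opening: -0.0002
grip_force: 0.0
```

>>> {"fn": "move_arm", "kwargs": {"steps": [[0, 0, 0, 0.3, 0, 0, 0], [0, 0, 0, 0, 0, 0, 0], [0, 0, 0, 0, 0, 0, 0]]}}

```text
clock: 15.22
ee_pos: [0.4473, -0.1065, 0.042]
tool_rot: [-0.0, 0.172, 0.985, 0.0]
force: [0.1, 0.5, -0.5]
opening: -0.0
grip_force: 0.0
```

Still no contact, with the fingertips at z = 0.023, so I'll keep going.

>>> {"fn": "move_arm", "kwargs": {"steps": [[0, 0, 0, 0.3, 0, 0, 0], [0, 0, 0, 0, 0, 0, 0], [0, 0, 0, 0, 0, 0, 0]]}}

```text
clock: 15.6
ee_pos: [0.4474, -0.1065, 0.0391]
tool_rot: [0.0, 0.172, 0.985, 0.0]
force: [-0.4, -0.6, 2.1]
opening: 0.0004
grip_force: 1.1
```

>>> {"fn": "move_arm", "kwargs": {"steps": [[0, 0, 0, 0.2, 0, 0, 0], [0, 0, 0, 0, 0, 0, 0], [0, 0, 0, 0, 0, 0, 0]]}}

```text
clock: 15.98
ee_pos: [0.4475, -0.1065, 0.037]
tool_rot: [0.0, 0.172, 0.985, 0.0]
force: [0.3, -0.7, 4.1]
opening: -0.0001
grip_force: 1.5
```

>>> {"fn": "move_arm", "kwargs": {"steps": [[0, 0, 0, 0.2, 0, 0, 0], [0, 0, 0, 0, 0, 0, 0], [0, 0, 0, 0, 0, 0, 0]]}}

```text
clock: 16.35
ee_pos: [0.4475, -0.1065, 0.035]
tool_rot: [0.0, 0.172, 0.985, 0.0]
force: [-0.1, -0.1, 3.9]
opening: -0.0001
grip_force: 1.9
```

Contact came near z = 0.040–0.041. I'll press on until the stop is felt.

>>> {"fn": "move_arm", "kwargs": {"steps": [[0, 0, 0, 0.1, 0, 0, 0], [0, 0, 0, 0, 0, 0, 0], [0, 0, 0, 0, 0, 0, 0]]}}

```text
clock: 16.73
ee_pos: [0.4475, -0.1065, 0.0346]
tool_rot: [0.0, 0.172, 0.985, 0.0]
force: [-4.1, 0.7, 15.0]
opening: -0.0002
grip_force: 7.4
```

>>> {"fn": "move_arm", "kwargs": {"steps": [[0, 0, 0, 0.1, 0, 0, 0], [0, 0, 0, 0, 0, 0, 0], [0, 0, 0, 0, 0, 0, 0]]}}

```text
clock: 17.1
ee_pos: [0.4476, -0.1066, 0.0343]
tool_rot: [0.0, 0.172, 0.985, 0.0]
force: [-9.9, 1.3, 28.1]
opening: 0.0001
grip_force: 14.2
```

The force jump shows the button at its hard stop, fully down. I'll retract.

>>> {"fn": "move_arm", "kwargs": {"steps": [[0, 0, 0, -0.5, 0, 0, 0], [0, 0, 0, -1, 0, 0, 0], [0, 0, 0, -2, 0, 0, 0], [0, 0, 0, -3, 0, 0, 0], [0, 0, 0, -3, 0, 0, 0], [0, 0, 0, -3, 0, 0, 0], [0, 0, 0, -3, 0, 0, 0], [0, 0, 0, -3, 0, 0, 0], [0, 0, 0, -2, 0, 0, 0], [0, 0, 0, 0, 0, 0, 0], [0, 0, 0, 0, 0, 0, 0], [0, 0, 0, 0, 0, 0, 0], [0, 0, 0, 0, 0, 0, 0]]}}

```text
clock: 18.73
ee_pos: [0.4471, -0.1065, 0.2374]
tool_rot: [-0.001, 0.172, 0.985, -0.0]
force: [0.1, -0.3, 0.1]
opening: -0.0003
grip_force: 0.0
```

```bash
python3 - <<'E'
from h import *
i=snap("side","side5");print(sensors.get_obs()["ee_pos"],sensors.get_obs()["force"])
E
```

```text
[ 0.44714463 -0.1065074   0.23749517] [ 0.22778217 -0.41942885 -0.64460894]
```

View pics/side5.png

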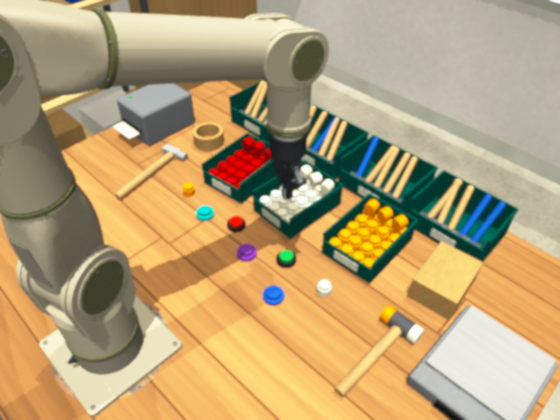

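The side view shows the arm clear, the green button at (286,257) up again, and all the bystanders in view where they were. The gripper hides the stray face in this view, but nothing touched it.

```bash
python3 -c "
from rig import job
print(job.hand_in())"
```

```text
the job is handed in; nothing more can be done
None
```

I pointed at the stray amber face and then at the amber bin for over 2 s each, pressed the green button fully and let it spring back, and handed the job in with the arm clear; no verdict was returned.

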